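# Release the ratchet glue press and tray the heel

### The arm

A 6-joint arm with a two-finger parallel gripper is mounted at the origin on the work surface. World frame = base frame: x ahead of the robot, y to its left, z up, the work surface at z = 0. Lengths are in m, angles in rad, forces in N, time in s.
With the tool pointing down it reaches from about 0.375 to 0.9 m from the base axis. Payload 3.1 kg.
Tool frame: the origin (TCP) lies at the very end of the fingers, on their centre line; the grasp point (between the pads) lies 19 mm behind it; z points along the fingers, y is the line along which they close (so a half turn about z gives the same grasp; the last joint's range is limited). The gripper opens to 87 mm and grips with 3 to 60 N. Pads are 19 mm wide; open, the fingers measure 117 mm over their backs; the gripper's body (75 mm by 190 mm) begins 51 mm behind the grasp point.
Start: joints at [-1.31, 0.527, 1.433, -0, 1.181, -0.178], TCP at [0.266, -0.566, 0.223] pointing down, gripper open.
Joint ranges: [-3.08, 3.08], [-0.75, 2.2], [0.22, 2.44], [-1.43, 4.57], [0, 2.65], [-2.85, 2.85]. Speed limits (rad/s): [2.79, 2.79, 3.14, 3.14, 3.14, 3.14].

### API

Orientations are given as a unit quaternion [x, y, z, w].
In Python, from rig import status, viewer, robot gives the robot as it stands.
- The arm moves only by the tool arm_command, never from a script. Its arguments are lists of equal length, an entry for each row: "delta_rot": the turn, a rotation vector about the tool's x, y, z in degrees, a list of three; "delta_pos": the shift along the tool's x, y, z in m, a list of three; "gripper": the closure, from -1 (fully open) to 1 (shut). In form: {"delta_rot": [[rx, ry, rz], ...], "delta_pos": [[dx, dy, dz], ...], "gripper": [gripper, ...]}. A call has 1 to 12 rows; each row is the pose to reach, as a shift and turn from the pose commanded when the call began, along the tool's axes at that moment; what a row does not reach only later rows make up. A row lasts 1/12 s, in which the tool goes at most 41.7 mm and 7.16 degrees, less where a joint would pass 70% of its speed; a pose out of reach is approached as far as the arm can. A call with a gripper value outside its range is refused whole. The fingers move at their own pace and stop on an object; "grip_force" is the grip in N (left out, the last holds). Time passes only in rows, so rows that repeat a pose let the fingers close. It gives the time, the measured TCP pose, the force, the opening and the grip force at its end, in the units of the state.
- status.get_obs(): the state, without advancing time (a new reading comes with each control period).
- viewer.camera(name): name is "scene" or "side" or "wrist"; returns a dict with "pixels" (420x560x3 uint8, blue, green, red), "fx", "fy", "cx", "cy" (pixels), "k1" (the pictures are not rectified: a ray, as slopes to the right and down, at radius r is drawn at 1 + k1 r^2 times it, then the intrinsics apply), "pose" (4x4, takes a point from camera to world coordinates); the wrist camera has in their place "mount" (4x4, takes a point from camera to tool coordinates, whose origin is the TCP and whose axes are the flange's). Camera axes: x right, y down, z forward; pixel columns grow to the right and rows downward; lengths in m; the calibration is good to about 2 mm. A picture is of the moment at which its call begins: read the wrist's pose just before it. There is no depth.
- robot.hand_in(): hands the job in; it is judged then, once.
The state is a dict: "time": time; "q": joint angles; "joint_velocities": joint speeds; "joint_torque": joint torques, N m; "position": TCP position; "tool_rot": TCP orientation; "ft_force": force on the tool from outside, world axes, zero at the start; "moment": the same for the moment, N m; "grip_width": finger opening in m; "grip_force": force on a finger pad.
Only numpy, scipy, OpenCV 4.12 (cv2) and the standard library are available. Lean on these libraries where they do the work, as an engineer would, in place of code of your own. Each camera call takes 0.05 s, during which the arm holds its last target. There are 200 camera calls.

### The job

The glue on the heel in the green ratchet press has set. Push the pawl's red thumb pad to lift the pawl off the ratchet wheel, without forcing it, and keep it lifted until the red jaw has swung back all the way by itself; do not push or pull the jaw. Then let go of the pawl, take the heel out of the press and set it down gently, standing upright as it does now, in the empty half of the wooden tray, leaving everything else where it is.

Things in the scene. Friction and masses are not known exactly. Their poses are not given: they have to be found in the camera images.
- press: Green steel ratchet glue press, screwed down. Origin: centre of the underside of its base plate, on the bench, z up. Plate 210 (x) x 220 (y) x 14 mm. In its frame, mm: wheel axle at (18, 42), pawl hinge at (-30, 73), heel at (-10, -68) on the plate (z = 14). Nothing on it is higher than 62 mm. Other things' directions are given in this press frame.
- fixed_jaw (a point): Top centre, 48 mm above the bench, of the press's fixed jaw, a green block 20 (x) x 60 (y) mm. On its +x face a sprung black rubber shoe pushes the heel with 2 N and follows it by up to 3 mm.
- jaw: Red swing jaw keyed to a steel ratchet wheel (66 mm across, 16 teeth, z = 40 to 50 mm). Origin on the vertical axle at bench height. Clamped, its axes equal the press's and its 135 mm arm points to -y. With the pawl off the teeth a return spring swings it by itself, anticlockwise from above (pad to +x), damped, in about 3 s, to its stop at 0.75 rad. Its angle is its yaw against the press's.
- jaw_pad (a point): Middle of the black rubber face at the end of the red arm that presses the heel's flat front, 110 mm from the axle, 33 mm above the bench. It ends about 75 mm to +x of where it starts.
- pawl: Brass pawl, origin on its vertical hinge, 45 mm above the bench; engaged, its axes equal the press's. Nose 48 mm to +x in the wheel's teeth, tail to -x. Turned anticlockwise from above the nose leaves the teeth (clear at 0.13 rad, hard stop at 0.165 rad). If it is let go too soon it drops into the next tooth (jaw at 0.39 rad). It springs back by itself; over 18 N bends it.
- pawl_tail (a point): Middle of the pawl's tail plate, 60 mm to -x of the hinge, 45 mm above the bench. A red thumb pad (26 mm disc) on an adjusting screw faces +y; its face is 10 to 34 mm from here, set anew each time and not measured: feel for it. Pushed to -y: nose clear at 8 mm, hard stop at 10 mm. Spring 3 N, 5 N at the stop; the loaded tooth takes about 11 N to break free.
- heel: Glued shoe heel in the press: D-shaped block of brown leather layers, 40 mm tall, 100 to 180 g, upright, dark layer below. Origin: centre of the underside between its flat sides, z up; these are 46 mm apart along y, from x = -13 to +14 mm; flat front at x = +14 mm, round back at x = -36 mm. In the press its axes equal the press's.
- tray: Shallow open tray of light wood, 250 (x) x 140 (y) x 22 mm high, 6 mm walls and floor, fixed to the bench left or right of the press. Origin: centre of its underside, z up. Its +x half holds a black heel; its -x half is empty.
- tray_spot (a point): Middle of the empty (-x) half of the tray, on its floor, 60 mm from the tray's centre.
- heel_done: Black finished heel, same shape and size as the other, standing in the +x half of the tray. Origin at the centre of its underside.
- hammer: Hammer, 200 mm, lying on the marble slab (240 x 150 x 20 mm) on the other side of the press from the tray.
- awl: Awl with a round handle, 150 mm, lying on the marble slab.
- glue_tin: Yellow tin, 68 mm diameter, 85 mm tall, beyond the press. Origin centre of underside.
- tea_glass: Amber tea glass, 60 mm diameter, 80 mm tall, beyond the press. Origin centre of underside.
- jar: Jar with a red cap, 56 mm diameter, 72 mm tall, beyond the press. Origin centre of underside.
Things that resemble listed ones, but are neither listed nor needed, are in the scene too. Several things have the shape of the heel; the one meant has the colours described above.

How it is judged:
By the outcome, as a careful person would: the job done as asked, in the order asked, and still so for the second after the job is handed in, with the robot touching nothing.
It also fails if it takes over 72 s, if anything falls off the work surface, if the arm or the gripper's body presses on something with over 40 N, if the wrist force passes 120 N, or if a joint passes its speed limit or range.

## Working session

There is one attempt and no reset: what is moved stays moved. The work goes in short steps, Python scripts to look and compute and a tool call to move; the robot and the scene stay as the last step left them, time stands still between calls to the robot, and variables do not carry over. Pictures are saved under pics/ and viewed, at most 10 in all, crops included, and the job is handed in when it is done.

Besides the shell and the picture viewer there is one more tool, called after ">>>" in YAML: its name, and indented under it one key for each argument. arm_command: Moves the arm, as the interface text tells. Its arguments: {"type":"object","properties":{"delta_rot":{"type":"array","items":{"type":"array","items":{"type":"number"}}},"delta_pos":{"type":"array","items":{"type":"array","items":{"type":"number"}}},"gripper":{"type":"array","items":{"type":"number"}},"grip_force":{"type":"number"}},"required":["delta_rot","delta_pos","gripper"]}

```bash
ls; mkdir -p pics; cat > h.py <<'E'
import numpy as np, cv2
from rig import status, viewer, robot
from scipy.spatial.transform import Rotation as R
def tcp():
    o=status.get_obs(); T=np.eye(4); T[:3,:3]=R.from_quat(o["tool_rot"]).as_matrix(); T[:3,3]=o["position"]; return T
def cam(n):
    T=tcp(); c=viewer.camera(n)
    c["P"]=T@np.array(c["mount"]) if n=="wrist" else np.array(c["pose"]); return c
def ray(c,u,v):
    x=(u-c["cx"])/c["fx"]; y=(v-c["cy"])/c["fy"]; a,b=x,y
    for _ in range(20):
        s=1+c["k1"]*(a*a+b*b); a,b=x/s,y/s
    d=c["P"][:3,:3]@np.array([a,b,1.]); return c["P"][:3,3],d
def onz(c,u,v,z):
    o,d=ray(c,u,v); return o+d*(z-o[2])/d[2]
def proj(c,p):
    q=np.linalg.inv(c["P"])@np.r_[p,1]; a,b=q[:2]/q[2]; s=1+c["k1"]*(a*a+b*b)
    return c["fx"]*a*s+c["cx"],c["fy"]*b*s+c["cy"]
E
python3 - <<'E'
from h import *
import pickle
o=status.get_obs();print(o)
cs={n:cam(n) for n in("scene","side","wrist")}
pickle.dump(cs,open("c0.pkl","wb"))
for n,c in cs.items():
    cv2.imwrite(f"pics/{n}0.png",cv2.resize(c["pixels"],(800,600),interpolation=cv2.INTER_CUBIC)); print(n,c["fx"],c["k1"],c["P"].round(3).tolist())
E
```

```text
pics
{'time': 0.0, 'q': array([-1.31048001e+00,  5.28448026e-01,  1.43393366e+00, -1.96264361e-05,
        1.18139129e+00, -1.78485522e-01]), 'joint_velocities': array([-9.70089794e-04, -3.25609607e-04,  5.17649125e-05, -4.07042075e-04,
       -1.11187839e-03, -4.05396845e-04]), 'joint_torque': array([ 1.03320883e-03, -4.40046036e+01, -1.76590115e+01,  6.36162492e-02,
        5.83702116e-02, -1.55629732e-04]), 'position': array([ 0.26536814, -0.56503828,  0.22157282]), 'tool_rot': array([ 9.76026619e-01,  2.17648457e-01, -5.36586504e-05, -1.08887340e-03]), 'ft_force': array([-0.08485564, -0.72080416,  0.07347348]), 'moment': array([-0.03419861, -0.03641184, -0.0183253 ]), 'grip_force': 0.0, 'grip_width': 0.08684152930017362}
scene 392.10297639628027 -0.08523570035394365 [[0.64, 0.497, -0.586, 1.03], [0.768, -0.397, 0.502, -0.402], [0.017, -0.772, -0.636, 0.575], [0.0, 0.0, 0.0, 1.0]]
side 493.4964273690446 0.013739697057722643 [[-0.983, -0.117, 0.138, 0.388], [-0.181, 0.653, -0.735, 0.851], [-0.004, -0.748, -0.663, 0.821], [0.0, 0.0, 0.0, 1.0]]
wrist 332.95597798680535 -0.06804602408960457 [[0.425, -0.873, -0.239, 0.331], [-0.905, -0.41, -0.111, -0.535], [-0.001, 0.263, -0.965, 0.385], [0.0, 0.0, 0.0, 1.0]]
```

View pics/scene0.png

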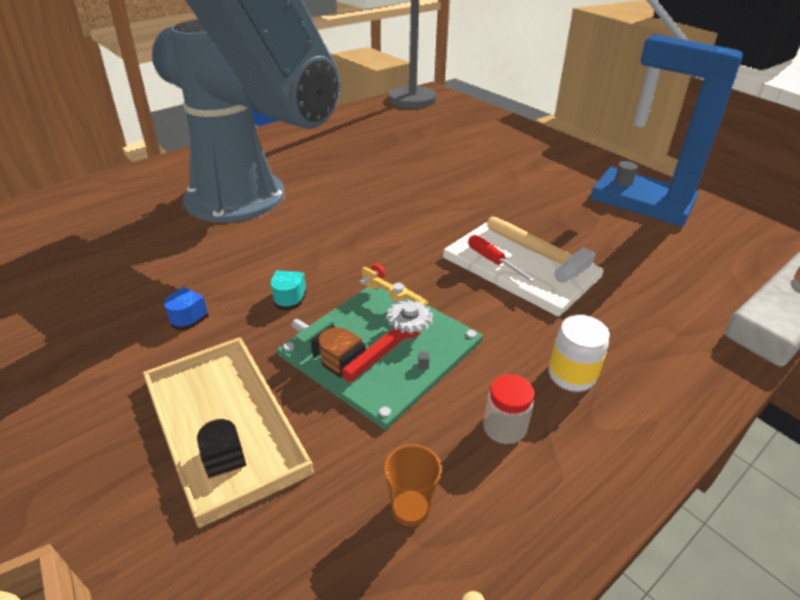

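View pics/side0.png

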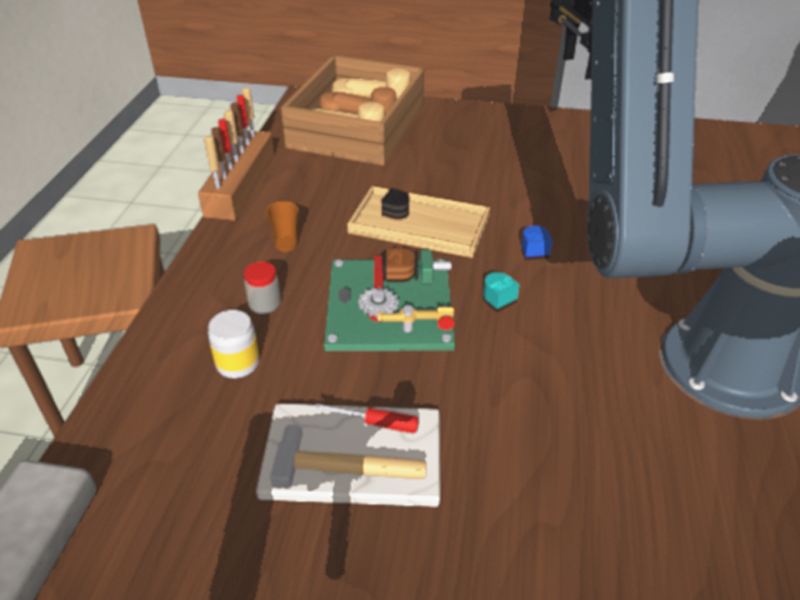

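The scene view shows the press (plate around 380,345) and the brown heel in it at (342,348). The red pad is at (377,271) and the tray at (225,430), with its empty half up at (195,385). In the side view the heel is at (400,263), the pad at (447,322) and the tray at (420,220). Heel-shaped candidates in the scene view: brown (342,348), black (220,447) in the tray, cyan (288,288) and blue (185,308). The brown one in the press fits the description.

```bash
python3 - <<'E'
from h import *
import pickle
cs=pickle.load(open("c0.pkl","rb"))
k=.7
s=cs["side"];c=cs["scene"]
for n,u,v,z in [("pl",333,261,.014),("pl",327,345,.014),("pl",454,344,.014),("heel",400,252,.054),("pad",447,322,.045),("tray",375,188,.022),("tray",490,207,.022),("tray",472,252,.022),("tray",349,224,.022)]:
    print(n,onz(s,u*k,v*k,z).round(3))
for n,u,v,z in [("pl",482,338,.014),("pl",387,424,.014),("pl",278,350,.014),("heel",340,338,.054),("pad",377,271,.045),("tray",242,341,.022),("tray",145,375,.022),("tray",312,467,.022),("tray",199,523,.022)]:
    print(n,onz(c,u*k,v*k,z).round(3))
E
```

```text
pl [ 0.678 -0.123  0.014]
pl [0.635 0.088 0.014]
pl [0.435 0.05  0.014]
heel [ 0.553 -0.121  0.054]
pad [0.45  0.034 0.045]
tray [ 0.647 -0.364  0.022]
tray [ 0.408 -0.336  0.022]
tray [ 0.429 -0.184  0.022]
tray [ 0.672 -0.23   0.022]
pl [0.646 0.079 0.014]
pl [ 0.682 -0.128  0.014]
pl [ 0.481 -0.167  0.014]
heel [ 0.552 -0.106  0.054]
pad [0.452 0.035 0.045]
tray [ 0.44  -0.202  0.022]
tray [ 0.419 -0.337  0.022]
tray [ 0.682 -0.238  0.022]
tray [ 0.667 -0.371  0.022]
```

>>> arm_command:
  delta_rot:
    - [0,0,14]
    - [0,0,14]
    - [0,0,14]
    - [0,0,14]
    - [0,0,14]
    - [0,0,14]
    - [0,0,14]
    - [0,0,14]
    - [0,0,14]
    - [0,0,14]
    - [0,0,14]
    - [0,0,14]
  delta_pos:
    - [0.454,-0.344,-0.03]
    - [0.454,-0.344,-0.03]
    - [0.454,-0.344,-0.03]
    - [0.454,-0.344,-0.03]
    - [0.454,-0.344,-0.03]
    - [0.454,-0.344,-0.03]
    - [0.454,-0.344,-0.03]
    - [0.454,-0.344,-0.03]
    - [0.454,-0.344,-0.03]
    - [0.454,-0.344,-0.03]
    - [0.454,-0.344,-0.03]
    - [0.454,-0.344,-0.03]
  gripper: [-1,-1,-1,-1,-1,-1,-1,-1,-1,-1,-1,-1]

```text
time: 1.15
position: [0.4981, -0.1216, 0.2489]
tool_rot: [0.995, 0.097, -0.0, -0.0]
ft_force: [0.9, -0.5, -0.0]
grip_width: 0.087
grip_force: 0.0
```

```bash
python3 - <<'E'
from h import *
import pickle
o=status.get_obs();print(o["time"],o["position"],o["q"].round(3),tcp().round(3))
c=cam("wrist");pickle.dump(c,open("w1.pkl","wb"))
cv2.imwrite("pics/w1.png",cv2.resize(c["pixels"],(800,600),interpolation=cv2.INTER_CUBIC))
print(c["P"][:3,3])
E
```

```text
1.15 [ 0.49810273 -0.12163987  0.24889684] [-0.458  0.343  1.679 -0.     1.12   0.919] [[ 0.981  0.193 -0.     0.498]
 [ 0.193 -0.981  0.    -0.122]
 [-0.    -0.    -1.     0.249]
 [ 0.     0.     0.     1.   ]]
[ 0.56867252 -0.10833786  0.41210435]
```

View pics/w1.png

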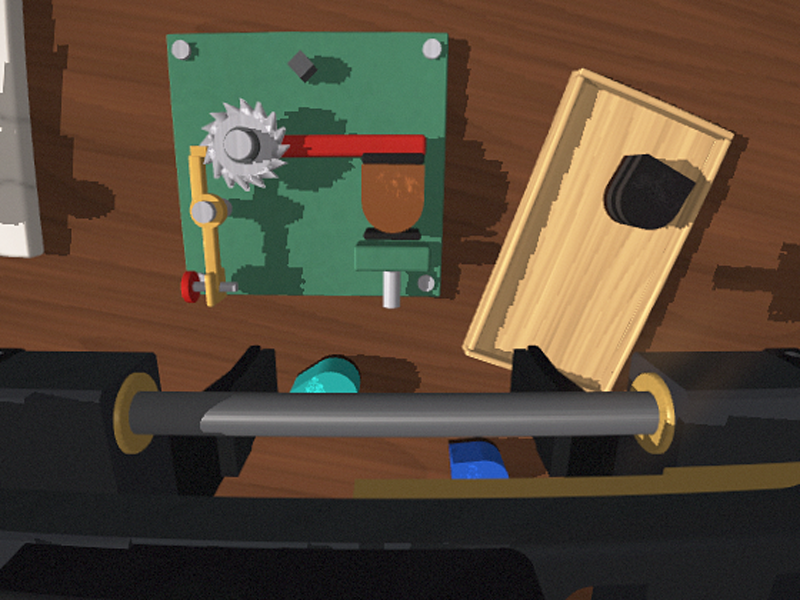

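The wrist view shows the plate with corners (166,34), (448,34), (441,297) and (185,300). The brown heel is at (393,198), the red pad at (190,287), its face toward the left, and the tray's empty half around (540,300). That confirms the brown heel is the one clamped between the red jaw and the shoe.

```bash
python3 - <<'E'
from h import *
import pickle
c=pickle.load(open("w1.pkl","rb")); im=c["pixels"]; hsv=cv2.cvtColor(im,cv2.COLOR_BGR2HSV)
g=cv2.inRange(hsv,(60,80,30),(85,255,255)); 
g=cv2.morphologyEx(g,cv2.MORPH_CLOSE,np.ones((9,9)))
n,l,st,ce=cv2.connectedComponentsWithStats(g); i=1+st[1:,4].argmax()
h=cv2.convexHull(max(cv2.findContours((l==i).astype(np.uint8),0,2)[0],key=cv2.contourArea))
ap=cv2.approxPolyDP(h,8,True)[:,0]; print(ap.tolist())
P=np.array([onz(c,*p,.014)[:2] for p in ap]); print(P.round(4).tolist())
for p,z in [((180,50),.014),((432,48),.014),((426,283),.014)]: print("screw",onz(c,p[0]*.7,p[1]*.7,z+.003).round(4))
K=.7
for nm,u,v,z in [("axle",238,145,.055),("hinge",205,211,.052),("heelfrontL",362,163,.054),("heelfrontR",425,163,.054),("heelback",393,234,.054),
 ("padtop",190,271,.058),("padface",181,287,.045),("tail",210,290,.05),("tray",583,70,.022),("tray",733,134,.022),("tray",465,352,.022),("tray",610,388,.022)]:
    print(nm,onz(c,u*K,v*K,z).round(4))
r=(cv2.inRange(hsv,(0,150,60),(6,255,255))|cv2.inRange(hsv,(174,150,60),(180,255,255)))
n,l,st,ce=cv2.connectedComponentsWithStats(r)
for i in range(1,n):
    if st[i,4]>40: print("red",(st[i]/K).round(),ce[i]/K)
E
```

```text
[[117, 24], [312, 23], [307, 206], [159, 205], [131, 188]]
[[0.6391, 0.085], [0.6788, -0.1277], [0.4752, -0.1668], [0.441, 0.0139], [0.4558, 0.0507]]
screw [0.6287 0.0721 0.017 ]
screw [ 0.6653 -0.1196  0.017 ]
screw [ 0.4835 -0.1536  0.017 ]
axle [0.5659 0.0057 0.055 ]
hinge [0.5136 0.0258 0.052 ]
heelfrontL [ 0.5702 -0.0849  0.054 ]
heelfrontR [ 0.579  -0.1299  0.054 ]
heelback [ 0.5237 -0.1171  0.054 ]
padtop [0.4668 0.0308 0.058 ]
padface [0.4485 0.0421 0.045 ]
tail [0.4522 0.0167 0.05  ]
tray [ 0.673  -0.2368  0.022 ]
tray [ 0.6549 -0.3723  0.022 ]
tray [ 0.4305 -0.1998  0.022 ]
tray [ 0.4213 -0.3388  0.022 ]
red [ 281.  134.  144.   23. 2034.] [351.83386838 144.29373997]
red [180. 271.  20.  31. 313.] [188.58447489 286.47097195]
```

>>> arm_command:
  delta_rot:
    - [0,0,0.4]
    - [0,0,0.4]
    - [0,0,0.4]
    - [0,0,0.4]
    - [0,0,0.4]
    - [0,0,0.4]
    - [0,0,0.4]
    - [0,0,0.4]
    - [0,0,0.4]
    - [0,0,0.4]
    - [0,0,0.4]
    - [0,0,0.4]
  delta_pos:
    - [-0.016,-0.2,0.1]
    - [-0.016,-0.2,0.1]
    - [-0.016,-0.2,0.1]
    - [-0.016,-0.2,0.1]
    - [-0.016,-0.2,0.1]
    - [-0.016,-0.2,0.1]
    - [-0.016,-0.2,0.1]
    - [-0.016,-0.2,0.1]
    - [-0.016,-0.2,0.14]
    - [-0.016,-0.2,0.14]
    - [-0.016,-0.2,0.14]
    - [-0.016,-0.2,0.14]
  gripper: [1,1,1,1,1,1,1,1,1,1,1,1]

```text
time: 2.2
position: [0.4443, 0.0684, 0.1099]
tool_rot: [0.996, 0.093, 0.001, 0.0]
ft_force: [0.4, -0.5, 0.7]
grip_width: 0.0149
grip_force: 0.0
```

```bash
python3 - <<'E'
from h import *
c=cam("scene")
u,v=map(int,proj(c,[.45,.04,.05])); print(u,v)
cv2.imwrite("pics/s2.png",cv2.resize(c["pixels"][v-75:v+75,u-100:u+100],(800,600),interpolation=cv2.INTER_CUBIC))
E
```

```text
265 186
```

>>> arm_command:
  delta_rot:
    - [0,0,0]
    - [0,0,0]
    - [0,0,0]
    - [0,0,0]
    - [0,0,0]
  delta_pos:
    - [0,-0.003,0.02]
    - [0,-0.003,0.045]
    - [0,-0.003,0.073]
    - [0,-0.003,0.073]
    - [0,-0.003,0.073]
  gripper: [1,1,1,1,1]

```text
time: 2.67
position: [0.4432, 0.0721, 0.0368]
tool_rot: [0.996, 0.093, 0.0, 0.0]
ft_force: [-0.7, 0.3, 0.4]
grip_width: 0.0008
grip_force: 0.0
```

```bash
python3 - <<'E'
from h import *
print(status.get_obs()["ft_force"])
c=cam("scene")
u,v=map(int,proj(c,[.45,.04,.05])); print(u,v)
cv2.imwrite("pics/s3.png",cv2.resize(c["pixels"][v-75:v+75,u-100:u+100],(800,600),interpolation=cv2.INTER_CUBIC))
E
```

```text
[-0.68762973  0.31474038  0.38367173]
265 186
```

View pics/s3.png

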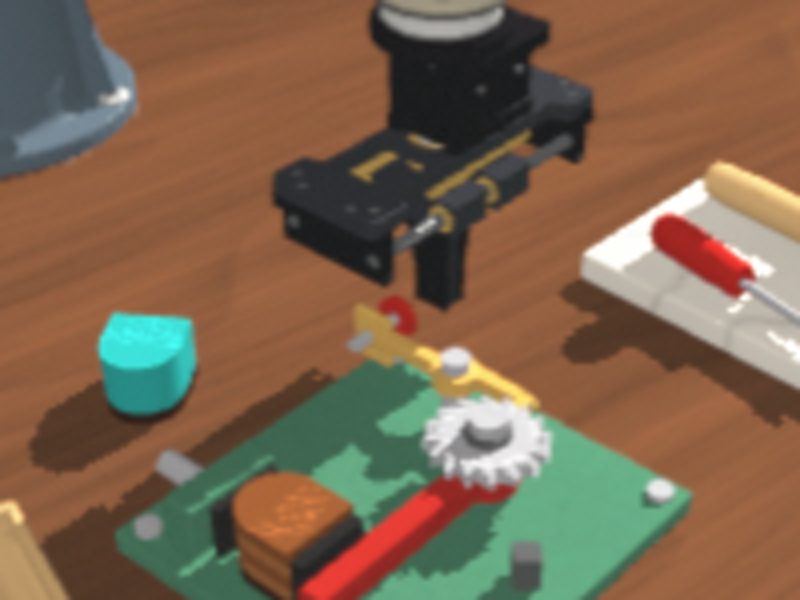

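Closed fingers at (440,290) stand just beyond the red pad at (397,315), in line with it. Next I feel for contact.

>>> arm_command:
  delta_rot:
    - [0,0,0]
    - [0,0,0]
    - [0,0,0]
    - [0,0,0]
    - [0,0,0]
    - [0,0,0]
  delta_pos:
    - [0,0.002,0]
    - [0,0.004,0]
    - [0,0.006,0]
    - [0,0.008,0]
    - [0,0.008,0]
    - [0,0.008,0]
  gripper: [1,1,1,1,1,1]

```text
time: 3.22
position: [0.4445, 0.0643, 0.0362]
tool_rot: [0.996, 0.093, 0.0, 0.0]
ft_force: [0.2, 0.5, 0.0]
grip_width: 0.0004
grip_force: 0.0
```

>>> arm_command:
  delta_rot:
    - [0,0,0]
    - [0,0,0]
    - [0,0,0]
    - [0,0,0]
  delta_pos:
    - [0,0.001,0]
    - [0,0.002,0]
    - [0,0.003,0]
    - [0,0.003,0]
  gripper: [1,1,1,1]

```text
time: 3.55
position: [0.4449, 0.0615, 0.0357]
tool_rot: [0.996, 0.094, -0.0, -0.0]
ft_force: [0.2, -1.0, -0.4]
grip_width: 0.0006
grip_force: 0.0
```

>>> arm_command:
  delta_rot:
    - [0,0,0]
    - [0,0,0]
    - [0,0,0]
  delta_pos:
    - [0,0.001,0]
    - [0,0.002,0]
    - [0,0.002,0]
  gripper: [1,1,1]

```text
time: 3.8
position: [0.4453, 0.0595, 0.0358]
tool_rot: [0.996, 0.094, 0.0, 0.0]
ft_force: [-0.3, -0.1, 0.4]
grip_width: 0.0006
grip_force: 0.0
```

>>> arm_command:
  delta_rot:
    - [0,0,0]
    - [0,0,0]
    - [0,0,0]
  delta_pos:
    - [0,0.001,0]
    - [0,0.0015,0]
    - [0,0.0015,0]
  gripper: [1,1,1]

```text
time: 4.05
position: [0.4456, 0.058, 0.0358]
tool_rot: [0.996, 0.094, 0.0, 0.0]
ft_force: [-0.1, -0.7, 0.0]
grip_width: 0.0002
grip_force: 0.0
```

>>> arm_command:
  delta_rot:
    - [0,0,0]
    - [0,0,0]
    - [0,0,0]
  delta_pos:
    - [0,0.001,0]
    - [0,0.0015,0]
    - [0,0.0015,0]
  gripper: [1,1,1]

```text
time: 4.3
position: [0.4459, 0.0566, 0.0359]
tool_rot: [0.996, 0.094, 0.0, 0.0]
ft_force: [-0.4, -0.2, 0.5]
grip_width: 0.0004
grip_force: 0.0
```

>>> arm_command:
  delta_rot:
    - [0,0,0]
    - [0,0,0]
    - [0,0,0]
  delta_pos:
    - [0,0.001,0]
    - [0,0.001,0]
    - [0,0.001,0]
  gripper: [1,1,1]

```text
time: 4.55
position: [0.446, 0.0556, 0.0359]
tool_rot: [0.996, 0.094, 0.0, 0.0]
ft_force: [0.1, -0.5, 0.1]
grip_width: 0.0006
grip_force: 0.0
```

>>> arm_command:
  delta_rot:
    - [0,0,0]
    - [0,0,0]
    - [0,0,0]
  delta_pos:
    - [0,0.001,0]
    - [0,0.001,0]
    - [0,0.001,0]
  gripper: [1,1,1]

```text
time: 4.8
position: [0.4462, 0.0547, 0.0359]
tool_rot: [0.996, 0.094, 0.0, 0.0]
ft_force: [0.2, 0.3, -0.4]
grip_width: 0.0003
grip_force: 0.0
```

>>> arm_command:
  delta_rot:
    - [0,0,0]
    - [0,0,0]
    - [0,0,0]
  delta_pos:
    - [0,0.001,0]
    - [0,0.001,0]
    - [0,0.001,0]
  gripper: [1,1,1]

```text
time: 5.05
position: [0.4464, 0.0537, 0.0358]
tool_rot: [0.996, 0.094, 0.0, -0.0]
ft_force: [-0.7, -0.5, -1.0]
grip_width: 0.0003
grip_force: 0.0
```

>>> arm_command:
  delta_rot:
    - [0,0,0]
    - [0,0,0]
    - [0,0,0]
  delta_pos:
    - [0,0.001,0]
    - [0,0.001,0]
    - [0,0.001,0]
  gripper: [1,1,1]

```text
time: 5.3
position: [0.4466, 0.0527, 0.0358]
tool_rot: [0.996, 0.094, 0.0, -0.0]
ft_force: [-0.9, -0.6, 0.9]
grip_width: 0.0003
grip_force: 0.0
```

>>> arm_command:
  delta_rot:
    - [0,0,0]
    - [0,0,0]
    - [0,0,0]
  delta_pos:
    - [0,0.001,0]
    - [0,0.001,0]
    - [0,0.001,0]
  gripper: [1,1,1]

```text
time: 5.55
position: [0.4468, 0.0517, 0.0359]
tool_rot: [0.996, 0.094, 0.0, 0.0]
ft_force: [1.2, -1.0, -1.2]
grip_width: 0.0007
grip_force: 0.0
```

>>> arm_command:
  delta_rot:
    - [0,0,0]
    - [0,0,0]
    - [0,0,0]
  delta_pos:
    - [0,0.001,0]
    - [0,0.001,0]
    - [0,0.001,0]
  gripper: [1,1,1]

```text
time: 5.8
position: [0.4469, 0.0507, 0.0358]
tool_rot: [0.996, 0.094, 0.0, 0.0]
ft_force: [0.7, -1.0, -0.3]
grip_width: 0.0005
grip_force: 0.0
```

>>> arm_command:
  delta_rot:
    - [0,0,0]
    - [0,0,0]
    - [0,0,0]
  delta_pos:
    - [0,0.001,0]
    - [0,0.001,0]
    - [0,0.001,0]
  gripper: [1,1,1]

```text
time: 6.05
position: [0.4471, 0.0497, 0.0359]
tool_rot: [0.996, 0.094, 0.0, -0.0]
ft_force: [-0.0, 0.1, 0.8]
grip_width: 0.0002
grip_force: 0.0
```

```bash
python3 - <<'E'
from h import *
print(status.get_obs()["ft_force"])
o=[]
for n in("scene","side"):
    c=cam(n); u,v=map(int,proj(c,[.45,.04,.05])); o.append(cv2.resize(c["pixels"][v-50:v+50,u-33:u+33],(400,600),interpolation=cv2.INTER_CUBIC))
cv2.imwrite("pics/s4.png",np.hstack(o))
E
```

```text
[-0.02039396  0.0887064   0.8037164 ]
```

View pics/s4.png

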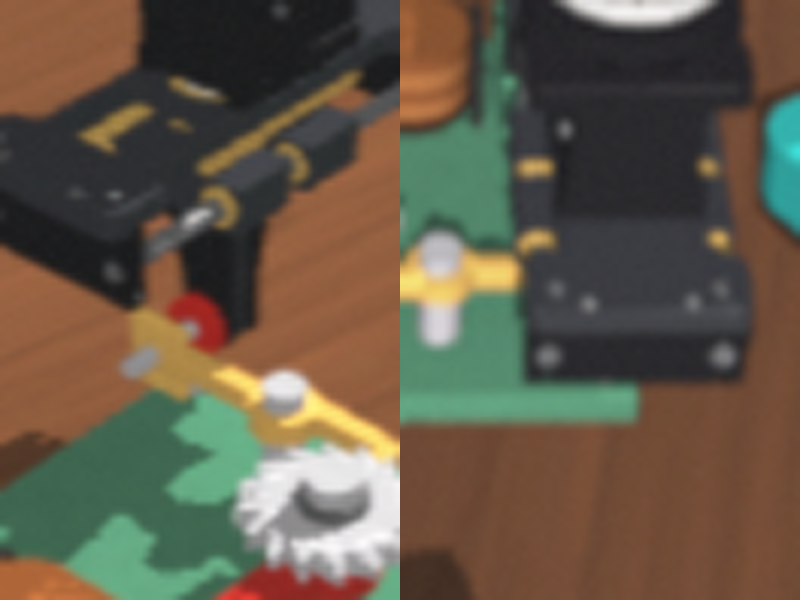

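Left crop: fingertips at (230,320) sit just behind the red disc at (195,320), not yet touching. The finger is aligned with the disc, so I keep going.

>>> arm_command:
  delta_rot:
    - [0,0,0]
    - [0,0,0]
    - [0,0,0]
  delta_pos:
    - [0,0.001,0]
    - [0,0.001,0]
    - [0,0.001,0]
  gripper: [1,1,1]

```text
time: 6.4
position: [0.4474, 0.0488, 0.0359]
tool_rot: [0.996, 0.094, 0.0, 0.0]
ft_force: [-1.1, -0.2, -0.1]
grip_width: 0.0005
grip_force: 0.0
```

>>> arm_command:
  delta_rot:
    - [0,0,0]
    - [0,0,0]
    - [0,0,0]
  delta_pos:
    - [0,0.001,0]
    - [0,0.001,0]
    - [0,0.001,0]
  gripper: [1,1,1]

```text
time: 6.65
position: [0.4475, 0.0478, 0.0359]
tool_rot: [0.996, 0.094, 0.0, 0.0]
ft_force: [0.0, -0.7, -0.1]
grip_width: 0.0004
grip_force: 0.0
```

>>> arm_command:
  delta_rot:
    - [0,0,0]
    - [0,0,0]
    - [0,0,0]
  delta_pos:
    - [0,0.001,0]
    - [0,0.001,0]
    - [0,0.001,0]
  gripper: [1,1,1]

```text
time: 6.9
position: [0.4476, 0.0469, 0.0358]
tool_rot: [0.996, 0.094, -0.0, -0.0]
ft_force: [-0.8, 0.0, 0.6]
grip_width: 0.0006
grip_force: 0.2
```

>>> arm_command:
  delta_rot:
    - [0,0,0]
    - [0,0,0]
    - [0,0,0]
  delta_pos:
    - [0,0.001,0]
    - [0,0.001,0]
    - [0,0.001,0]
  gripper: [1,1,1]

```text
time: 7.15
position: [0.4475, 0.0464, 0.0358]
tool_rot: [0.996, 0.093, -0.0, -0.0]
ft_force: [0.1, 5.7, 0.3]
grip_width: 0.0006
grip_force: 2.3
```

>>> arm_command:
  delta_rot:
    - [0,0,0]
    - [0,0,0]
    - [0,0,0]
  delta_pos:
    - [0,0.001,0]
    - [0,0.001,0]
    - [0,0.001,0]
  gripper: [1,1,1]

```text
time: 7.4
position: [0.4474, 0.0456, 0.0358]
tool_rot: [0.996, 0.093, -0.0, -0.001]
ft_force: [0.2, 7.2, -0.4]
grip_width: 0.0008
grip_force: 3.2
```

>>> arm_command:
  delta_rot:
    - [0,0,0]
    - [0,0,0]
    - [0,0,0]
  delta_pos:
    - [0,0.0005,0]
    - [0,0.001,0]
    - [0,0.001,0]
  gripper: [1,1,1]

```text
time: 7.65
position: [0.4473, 0.045, 0.0358]
tool_rot: [0.996, 0.093, -0.001, -0.001]
ft_force: [0.3, 8.7, -0.7]
grip_width: 0.0001
grip_force: 4.2
```

>>> arm_command:
  delta_rot:
    - [0,0,0]
    - [0,0,0]
    - [0,0,0]
  delta_pos:
    - [0,0.0005,0]
    - [0,0.001,0]
    - [0,0.001,0]
  gripper: [1,1,1]

```text
time: 7.9
position: [0.4471, 0.0442, 0.0358]
tool_rot: [0.996, 0.093, -0.001, -0.001]
ft_force: [-0.3, 8.8, 1.2]
grip_width: 0.0006
grip_force: 4.4
```

>>> arm_command:
  delta_rot:
    - [0,0,0]
    - [0,0,0]
    - [0,0,0]
  delta_pos:
    - [0,0.0005,0]
    - [0,0.001,0]
    - [0,0.001,0]
  gripper: [1,1,1]

```text
time: 8.15
position: [0.447, 0.0433, 0.0358]
tool_rot: [0.996, 0.093, -0.001, -0.001]
ft_force: [-1.2, 9.1, 2.1]
grip_width: 0.0004
grip_force: 4.4
```

>>> arm_command:
  delta_rot:
    - [0,0,0]
    - [0,0,0]
    - [0,0,0]
  delta_pos:
    - [0,0.0005,0]
    - [0,0.001,0]
    - [0,0.001,0]
  gripper: [1,1,1]

```text
time: 8.4
position: [0.4468, 0.0424, 0.0358]
tool_rot: [0.996, 0.093, -0.002, -0.001]
ft_force: [-0.6, 9.8, 2.6]
grip_width: 0.0005
grip_force: 4.9
```

>>> arm_command:
  delta_rot:
    - [0,0,0]
    - [0,0,0]
    - [0,0,0]
  delta_pos:
    - [0,0.0005,0]
    - [0,0.001,0]
    - [0,0.001,0]
  gripper: [1,1,1]

```text
time: 8.65
position: [0.4467, 0.0413, 0.0357]
tool_rot: [0.996, 0.094, -0.002, -0.001]
ft_force: [-1.6, 7.1, 2.5]
grip_width: 0.0003
grip_force: 4.1
```

>>> arm_command:
  delta_rot:
    - [0,0,0]
    - [0,0,0]
    - [0,0,0]
  delta_pos:
    - [0,0.0005,0]
    - [0,0.001,0]
    - [0,0.001,0]
  gripper: [1,1,1]

```text
time: 8.9
position: [0.4465, 0.0404, 0.0357]
tool_rot: [0.996, 0.094, -0.002, -0.001]
ft_force: [-2.0, 6.8, 2.5]
grip_width: 0.0003
grip_force: 4.0
```

>>> arm_command:
  delta_rot:
    - [0,0,0]
    - [0,0,0]
    - [0,0,0]
  delta_pos:
    - [0,0.0005,0]
    - [0,0.001,0]
    - [0,0.001,0]
  gripper: [1,1,1]

```text
time: 9.15
position: [0.4465, 0.039, 0.0357]
tool_rot: [0.996, 0.094, -0.003, -0.001]
ft_force: [-3.0, 5.0, 2.7]
grip_width: 0.0001
grip_force: 3.0
```

>>> arm_command:
  delta_rot:
    - [0,0,0]
    - [0,0,0]
    - [0,0,0]
  delta_pos:
    - [0,0.0005,0]
    - [0,0.001,0]
    - [0,0.001,0]
  gripper: [1,1,1]

```text
time: 9.4
position: [0.4464, 0.038, 0.0357]
tool_rot: [0.996, 0.094, -0.003, -0.001]
ft_force: [-2.9, 5.7, 2.2]
grip_width: 0.0005
grip_force: 3.2
```

```bash
cat >> h.py <<'E'
C=np.array([.557,-.0395]); YAW=np.radians(10.7); RX=np.array([np.cos(YAW),np.sin(YAW)]); RY=np.array([-np.sin(YAW),np.cos(YAW)])
def jaw(c,z=.048):
    "angle of red arm, from farthest red pixels (arm tip) seen from the axle, press frame"
    hsv=cv2.cvtColor(c["pixels"],cv2.COLOR_BGR2HSV)
    r=(cv2.inRange(hsv,(0,150,60),(6,255,255))|cv2.inRange(hsv,(174,150,60),(180,255,255)))
    v,u=np.nonzero(r); p=np.array([onz(c,a,b,z)[:2] for a,b in zip(u,v)])-(C+.018*RX+.042*RY)
    p=np.c_[p@RX,p@RY]; d=np.hypot(*p.T); m=(d>.05)&(d<.15)&(p[:,0]>-.03)
    a=np.arctan2(p[m,0],-p[m,1]); return m.sum(),np.median(a),d[m].max()
E
python3 - <<'E'
from h import *
import pickle
c=pickle.load(open("c0.pkl","rb"));print("start",jaw(c["scene"]),jaw(c["side"]))
print(status.get_obs()["ft_force"]);print(jaw(cam("scene")),jaw(cam("side")))
E
```

```text
start (np.int64(499), np.float64(0.14188713304993977), np.float64(0.14983256373293494)) (np.int64(108), np.float64(0.006508587401426793), np.float64(0.12237665396377145))
[-2.92115515  5.66912676  2.19657832]
(np.int64(458), np.float64(0.23618498400454913), np.float64(0.149968618005879)) (np.int64(115), np.float64(0.1701182345046724), np.float64(0.12074558006959968))
```

>>> arm_command:
  delta_rot:
    - [0,0,0]
    - [0,0,0]
    - [0,0,0]
    - [0,0,0]
    - [0,0,0]
    - [0,0,0]
    - [0,0,0]
    - [0,0,0]
    - [0,0,0]
    - [0,0,0]
    - [0,0,0]
    - [0,0,0]
  delta_pos:
    - [0,0,0]
    - [0,0,0]
    - [0,0,0]
    - [0,0,0]
    - [0,0,0]
    - [0,0,0]
    - [0,0,0]
    - [0,0,0]
    - [0,0,0]
    - [0,0,0]
    - [0,0,0]
    - [0,0,0]
  gripper: [1,1,1,1,1,1,1,1,1,1,1,1]

```text
time: 10.5
position: [0.4464, 0.0381, 0.0357]
tool_rot: [0.996, 0.094, -0.003, -0.001]
ft_force: [-3.5, 5.3, 3.2]
grip_width: 0.0004
grip_force: 3.2
```

>>> arm_command:
  delta_rot:
    - [0,0,0]
    - [0,0,0]
    - [0,0,0]
    - [0,0,0]
    - [0,0,0]
    - [0,0,0]
    - [0,0,0]
    - [0,0,0]
    - [0,0,0]
    - [0,0,0]
    - [0,0,0]
    - [0,0,0]
  delta_pos:
    - [0,0,0]
    - [0,0,0]
    - [0,0,0]
    - [0,0,0]
    - [0,0,0]
    - [0,0,0]
    - [0,0,0]
    - [0,0,0]
    - [0,0,0]
    - [0,0,0]
    - [0,0,0]
    - [0,0,0]
  gripper: [1,1,1,1,1,1,1,1,1,1,1,1]

```text
time: 11.5
position: [0.4464, 0.0381, 0.0357]
tool_rot: [0.996, 0.094, -0.003, -0.001]
ft_force: [-3.4, 5.2, 3.3]
grip_width: 0.0007
grip_force: 3.2
```

>>> arm_command:
  delta_rot:
    - [0,0,0]
    - [0,0,0]
    - [0,0,0]
    - [0,0,0]
    - [0,0,0]
    - [0,0,0]
    - [0,0,0]
    - [0,0,0]
    - [0,0,0]
    - [0,0,0]
    - [0,0,0]
    - [0,0,0]
  delta_pos:
    - [0,0,0]
    - [0,0,0]
    - [0,0,0]
    - [0,0,0]
    - [0,0,0]
    - [0,0,0]
    - [0,0,0]
    - [0,0,0]
    - [0,0,0]
    - [0,0,0]
    - [0,0,0]
    - [0,0,0]
  gripper: [1,1,1,1,1,1,1,1,1,1,1,1]

```text
time: 12.5
position: [0.4464, 0.0381, 0.0357]
tool_rot: [0.996, 0.094, -0.003, -0.001]
ft_force: [-3.2, 6.2, 1.8]
grip_width: 0.0004
grip_force: 3.2
```

```bash
python3 - <<'E'
from h import *
s=cam("scene");print(jaw(s),jaw(cam("side")))
c=s;u,v=map(int,proj(c,[.53,-.02,.05]));cv2.imwrite("pics/s5.png",cv2.resize(c["pixels"][v-75:v+75,u-100:u+100],(800,600),interpolation=cv2.INTER_CUBIC))
E
```

```text
(np.int64(296), np.float64(0.7368854392166416), np.float64(0.14956422605935238)) (np.int64(196), np.float64(0.8994341010004999), np.float64(0.12590446566810298))
```

View pics/s5.png

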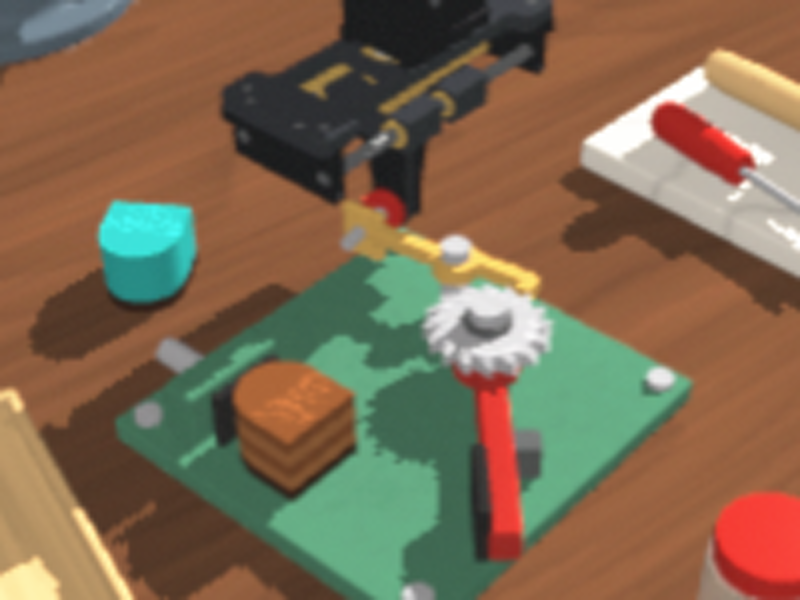

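The jaw arm (500,470) rests against its grey stop post (530,450) and the heel stands free at (295,425). I hold briefly to confirm it has stopped, then release.

>>> arm_command:
  delta_rot:
    - [0,0,0]
    - [0,0,0]
    - [0,0,0]
    - [0,0,0]
    - [0,0,0]
    - [0,0,0]
    - [0,0,0]
    - [0,0,0]
  delta_pos:
    - [0,0,0]
    - [0,0,0]
    - [0,0,0]
    - [0,0,0]
    - [0,0,0]
    - [0,0,0]
    - [0,0,0]
    - [0,0,0]
  gripper: [1,1,1,1,1,1,1,1]

```text
time: 13.27
position: [0.4464, 0.0381, 0.0357]
tool_rot: [0.996, 0.094, -0.003, -0.001]
ft_force: [-3.9, 5.2, 2.7]
grip_width: 0.0004
grip_force: 3.2
```

```bash
python3 - <<'E'
from h import *
print(jaw(cam("scene")),jaw(cam("side")))
E
```

```text
(np.int64(295), np.float64(0.7369366752764034), np.float64(0.14956422605935238)) (np.int64(196), np.float64(0.8994341010004999), np.float64(0.12590446566810298))
```

>>> arm_command:
  delta_rot:
    - [0,0,0]
    - [0,0,0]
    - [0,0,0]
    - [0,0,0]
    - [0,0,0]
    - [0,0,0]
    - [0,0,0]
    - [0,0,0]
    - [0,0,0]
    - [0,0,0]
    - [0,0,0]
    - [0,0,0]
  delta_pos:
    - [0,-0.003,0]
    - [0,-0.006,0]
    - [0,-0.009,0]
    - [0,-0.012,0]
    - [0,-0.02,0]
    - [0,-0.03,0]
    - [0,-0.03,-0.03]
    - [0,-0.03,-0.07]
    - [0,-0.03,-0.11]
    - [0,-0.03,-0.15]
    - [0,-0.03,-0.18]
    - [0,-0.03,-0.18]
  gripper: [1,1,1,1,1,1,1,1,1,1,1,1]

```text
time: 14.37
position: [0.448, 0.0668, 0.2217]
tool_rot: [0.996, 0.094, 0.007, 0.001]
ft_force: [0.7, -0.1, -0.2]
grip_width: 0.0009
grip_force: 0.0
```

>>> arm_command:
  delta_rot:
    - [0,0,0]
    - [0,0,0]
    - [0,0,0]
    - [0,0,0]
    - [0,0,0]
    - [0,0,0]
    - [0,0,0]
    - [0,0,0]
    - [0,0,0]
  delta_pos:
    - [0.01,0.182,0]
    - [0.01,0.182,0]
    - [0.01,0.182,0]
    - [0.01,0.182,0]
    - [0.01,0.182,0]
    - [0.01,0.182,0]
    - [0.01,0.182,0]
    - [0.01,0.182,0]
    - [0.01,0.182,0]
  gripper: [-1,-1,-1,-1,-1,-1,-1,-1,-1]

```text
time: 15.12
position: [0.4867, -0.1087, 0.2154]
tool_rot: [0.996, 0.094, -0.001, -0.001]
ft_force: [-0.3, 0.1, -0.0]
grip_width: 0.0527
grip_force: 0.0
```

```bash
python3 - <<'E'
from h import *
import pickle
T=tcp();print(T.round(4))
c=cam("wrist");pickle.dump(c,open("w2.pkl","wb"))
cv2.imwrite("pics/w2.png",cv2.resize(c["pixels"],(800,600),interpolation=cv2.INTER_CUBIC))
E
```

```text
[[ 0.9822  0.188  -0.0017  0.4867]
 [ 0.188  -0.9822  0.001  -0.1087]
 [-0.0015 -0.0013 -1.      0.2154]
 [ 0.      0.      0.      1.    ]]
```

View pics/w2.png

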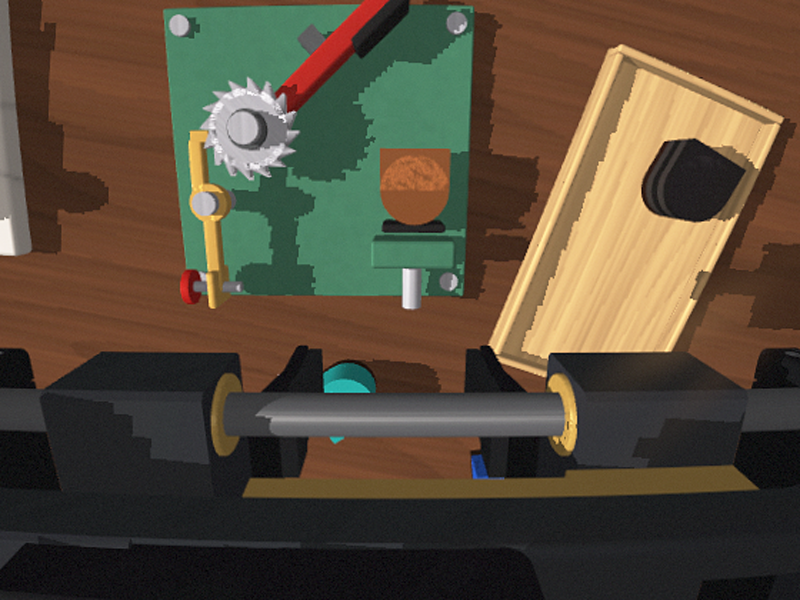

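The wrist view shows the heel standing free: front edge (380,148)–(450,148), round back (414,225). The jaw is at its stop and the pawl is back. The tray corners are at (617,45), (782,122), (493,345).

```bash
python3 - <<'E'
from h import *
import pickle
c=pickle.load(open("w2.pkl","rb"));K=.7
f=lambda u,v,z:onz(c,u*K,v*K,z)[:2]
L,Rr,B=f(380,148.5,.054),f(450,148.5,.054),f(414,225,.054)
d=L-Rr; print("heel",L.round(4),Rr.round(4),B.round(4),"w",np.hypot(*d),"yaw",np.degrees(np.arctan2(-d[0],d[1])))
x=np.array([d[1],-d[0]])/np.hypot(*d); o=(L+Rr)/2-.014*x; print("origin",o.round(4),"from back",(B+.036*x).round(4),"expected",(C-.010*RX-.068*RY).round(4))
q=[f(617,45,.022),f(782,122,.022),f(493,345,.022)]; print([p.round(4) for p in q])
T=tcp(); dd=np.r_[o,0]-T[:3,3]; print("tool delta",(T[:3,:3].T@dd).round(4))
e=q[0]-q[2]; ty=np.arctan2(e[1],e[0]); w=q[1]-q[0]; cen=q[2]+e/2+w/2; print("tray yaw",np.degrees(ty),cen.round(4),(cen-.06*e/np.hypot(*e)).round(4),np.hypot(*e),np.hypot(*w))
E
```

```text
heel [ 0.5699 -0.0844] [ 0.5786 -0.1294] [ 0.525  -0.1162] w 0.045848447450312156 yaw 10.951692818950265
origin [ 0.5605 -0.1096] from back [ 0.5604 -0.1093] expected [ 0.5598 -0.1082]
[array([ 0.6731, -0.2328]), array([ 0.6519, -0.3729]), array([ 0.4403, -0.1993])]
tool delta [0.0723 0.0148 0.2155]
tray yaw -8.199503645973717 [ 0.5461 -0.2861] [ 0.4867 -0.2775] 0.2352157555458125 0.1416724444692257
```

>>> arm_command:
  delta_rot:
    - [0,0,0]
    - [0,0,0]
    - [0,0,0]
    - [0,0,0]
    - [0,0,0]
    - [0,0,0]
    - [0,0,0]
  delta_pos:
    - [0.036,0.007,0.02]
    - [0.072,0.015,0.05]
    - [0.072,0.015,0.085]
    - [0.072,0.015,0.115]
    - [0.072,0.015,0.115]
    - [0.072,0.015,0.115]
    - [0.072,0.015,0.115]
  gripper: [-1,-1,-1,-1,-1,-1,-1]

```text
time: 15.75
position: [0.5618, -0.1113, 0.1022]
tool_rot: [0.996, 0.094, 0.001, 0.0]
ft_force: [-0.1, -0.3, 0.5]
grip_width: 0.0865
grip_force: 0.0
```

```bash
python3 - <<'E'
from h import *
T=tcp();print(T.round(4), (T[:3,:3].T@(np.array([.5605,-.1094,.020])-T[:3,3])).round(4),status.get_obs()["grip_width"])
E
```

```text
[[ 9.823e-01  1.873e-01  1.600e-03  5.618e-01]
 [ 1.873e-01 -9.823e-01 -6.000e-04 -1.113e-01]
 [ 1.500e-03  9.000e-04 -1.000e+00  1.022e-01]
 [ 0.000e+00  0.000e+00  0.000e+00  1.000e+00]] [-0.001  -0.0022  0.0822] 0.08650541773913693
```

>>> arm_command:
  delta_rot:
    - [0,0,0]
    - [0,0,0]
    - [0,0,0]
    - [0,0,0]
    - [0,0,0]
    - [0,0,0]
    - [0,0,0]
    - [0,0,0]
  delta_pos:
    - [-0.001,-0.002,0.02]
    - [-0.001,-0.002,0.04]
    - [-0.001,-0.002,0.055]
    - [-0.001,-0.002,0.07]
    - [-0.001,-0.002,0.078]
    - [-0.001,-0.002,0.082]
    - [-0.001,-0.002,0.082]
    - [-0.001,-0.002,0.082]
  gripper: [-1,-1,-1,-1,-1,-1,-1,-1]

```text
time: 16.42
position: [0.5608, -0.1103, 0.0202]
tool_rot: [0.996, 0.094, 0.001, 0.001]
ft_force: [0.4, -0.1, -0.3]
grip_width: 0.0871
grip_force: 0.0
```

>>> arm_command:
  delta_rot:
    - [0,0,0]
    - [0,0,0]
    - [0,0,0]
    - [0,0,0]
    - [0,0,0]
    - [0,0,0]
    - [0,0,0]
    - [0,0,0]
    - [0,0,0]
    - [0,0,0]
  delta_pos:
    - [0,0,0]
    - [0,0,0]
    - [0,0,0]
    - [0,0,0]
    - [0,0,0]
    - [0,0,0]
    - [0,0,0]
    - [0,0,0]
    - [0,0,0]
    - [0,0,0]
  gripper: [-0.5,-0.3,-0.2,0,0.2,0.5,1,1,1,1]
  grip_force: 15

```text
time: 17.25
position: [0.5599, -0.1098, 0.0188]
tool_rot: [0.996, 0.094, -0.0, -0.0]
ft_force: [0.0, 1.7, 0.1]
grip_width: 0.0457
grip_force: 15.0
```

>>> arm_command:
  delta_rot:
    - [0,0,0]
    - [0,0,0]
    - [0,0,0]
    - [0,0,0]
    - [0,0,0]
    - [0,0,0]
    - [0,0,0]
    - [0,0,0]
    - [0,0,0]
    - [0,0,0]
  delta_pos:
    - [0.001,0,-0.003]
    - [0.003,0,-0.008]
    - [0.004,0,-0.015]
    - [0.004,0,-0.025]
    - [0.004,0,-0.04]
    - [0.004,0,-0.06]
    - [0.004,0,-0.085]
    - [0.004,0,-0.1]
    - [0.004,0,-0.1]
    - [0.004,0,-0.1]
  gripper: [1,1,1,1,1,1,1,1,1,1]

```text
time: 18.08
position: [0.5644, -0.1095, 0.1203]
tool_rot: [0.996, 0.094, 0.001, 0.001]
ft_force: [-0.7, 0.4, -1.5]
grip_width: 0.0459
grip_force: 15.0
```

```bash
python3 - <<'E'
from h import *
T=tcp();print(T.round(4), (T[:3,:3].T@(np.array([.485,-.277,.10])-T[:3,3])).round(4),status.get_obs()["grip_width"],status.get_obs()["q"].round(3))
E
```

```text
[[ 0.9825  0.1865  0.0027  0.5644]
 [ 0.1865 -0.9825 -0.0012 -0.1095]
 [ 0.0024  0.0016 -1.      0.1203]
 [ 0.      0.      0.      1.    ]] [-0.1093  0.1497  0.0203] 0.0459179072195857 [-0.386  0.596  1.654 -0.     0.888  0.997]
```

>>> arm_command:
  delta_rot:
    - [0,0,5]
    - [0,0,10]
    - [0,0,15]
    - [0,0,19]
    - [0,0,19]
    - [0,0,19]
    - [0,0,19]
    - [0,0,19]
    - [0,0,19]
    - [0,0,19]
  delta_pos:
    - [-0.018,0.025,0]
    - [-0.036,0.05,0]
    - [-0.055,0.075,0]
    - [-0.073,0.1,0]
    - [-0.091,0.125,0]
    - [-0.109,0.15,0.01]
    - [-0.109,0.15,0.02]
    - [-0.109,0.15,0.02]
    - [-0.109,0.15,0.02]
    - [-0.109,0.15,0.02]
  gripper: [1,1,1,1,1,1,1,1,1,1]

```text
time: 18.92
position: [0.4844, -0.2756, 0.0982]
tool_rot: [0.997, -0.072, -0.001, -0.001]
ft_force: [0.4, -0.4, -0.9]
grip_width: 0.0458
grip_force: 15.0
```

```bash
python3 - <<'E'
from h import *
T=tcp();print(T.round(4),status.get_obs()["ft_force"])
c=cam("scene");u,v=map(int,proj(c,[.52,-.22,.06]));cv2.imwrite("pics/s6.png",cv2.resize(c["pixels"][v-90:v+90,max(u-120,0):max(u-120,0)+240],(800,600),interpolation=cv2.INTER_CUBIC))
E
```

```text
[[ 0.9898 -0.1427 -0.0015  0.4844]
 [-0.1427 -0.9898  0.0016 -0.2756]
 [-0.0017 -0.0014 -1.      0.0982]
 [ 0.      0.      0.      1.    ]] [ 0.43068835 -0.42565391 -0.9070957 ]
```

View pics/s6.png

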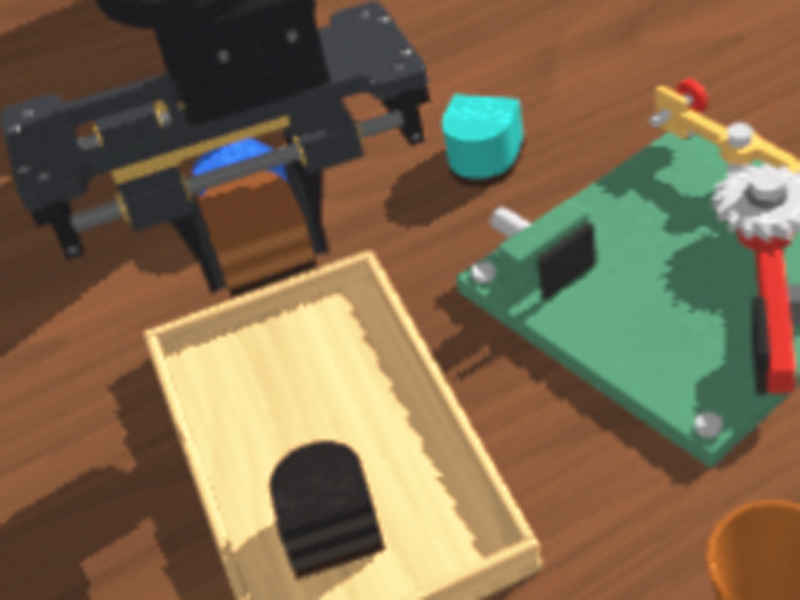

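The brown heel hangs upright in the fingers at (260,230), dark layer below. It is above the tray's empty end; the black heel is at (325,510) and everything else is undisturbed. Lowering now.

>>> arm_command:
  delta_rot:
    - [0,0,0]
    - [0,0,0]
    - [0,0,0]
    - [0,0,0]
    - [0,0,0]
    - [0,0,0]
    - [0,0,0]
    - [0,0,0]
  delta_pos:
    - [0,0.001,0.02]
    - [0,0.001,0.04]
    - [0,0.001,0.055]
    - [0,0.001,0.068]
    - [0,0.001,0.076]
    - [0,0.001,0.08]
    - [0,0.001,0.082]
    - [0,0.001,0.082]
  gripper: [1,1,1,1,1,1,1,1]

```text
time: 19.63
position: [0.4849, -0.2777, 0.017]
tool_rot: [0.997, -0.072, 0.0, 0.0]
ft_force: [-0.1, 0.0, -1.3]
grip_width: 0.0462
grip_force: 15.0
```

>>> arm_command:
  delta_rot:
    - [0,0,0]
    - [0,0,0]
    - [0,0,0]
    - [0,0,0]
    - [0,0,0]
    - [0,0,0]
  delta_pos:
    - [0,0,0.001]
    - [0,0,0.002]
    - [0,0,0.003]
    - [0,0,0.004]
    - [0,0,0.004]
    - [0,0,0.004]
  gripper: [1,1,1,1,1,1]

```text
time: 20.13
position: [0.4845, -0.278, 0.0129]
tool_rot: [0.997, -0.072, 0.0, 0.0]
ft_force: [0.1, -0.7, -1.9]
grip_width: 0.0459
grip_force: 15.0
```

>>> arm_command:
  delta_rot:
    - [0,0,0]
    - [0,0,0]
    - [0,0,0]
    - [0,0,0]
  delta_pos:
    - [0,0,0.0005]
    - [0,0,0.001]
    - [0,0,0.001]
    - [0,0,0.001]
  gripper: [1,1,1,1]

```text
time: 20.47
position: [0.4845, -0.2779, 0.0118]
tool_rot: [0.997, -0.072, -0.0, -0.0]
ft_force: [-0.5, 0.7, -2.5]
grip_width: 0.0461
grip_force: 15.0
```

>>> arm_command:
  delta_rot:
    - [0,0,0]
    - [0,0,0]
    - [0,0,0]
    - [0,0,0]
  delta_pos:
    - [0,0,0.0005]
    - [0,0,0.001]
    - [0,0,0.001]
    - [0,0,0.001]
  gripper: [1,1,1,1]

```text
time: 20.8
position: [0.4845, -0.2779, 0.0108]
tool_rot: [0.997, -0.072, -0.0, -0.0]
ft_force: [0.7, 0.3, -1.5]
grip_width: 0.046
grip_force: 15.0
```

>>> arm_command:
  delta_rot:
    - [0,0,0]
    - [0,0,0]
    - [0,0,0]
  delta_pos:
    - [0,0,0.0005]
    - [0,0,0.0007]
    - [0,0,0.0007]
  gripper: [1,1,1]

```text
time: 21.05
position: [0.4845, -0.278, 0.0108]
tool_rot: [0.997, -0.072, 0.0, 0.0]
ft_force: [-0.6, 0.0, 5.2]
grip_width: 0.0458
grip_force: 15.0
```

>>> arm_command:
  delta_rot:
    - [0,0,0]
    - [0,0,0]
    - [0,0,0]
  delta_pos:
    - [0,0,0.0005]
    - [0,0,0.0007]
    - [0,0,0.0007]
  gripper: [1,1,1]

```text
time: 21.3
position: [0.4845, -0.2779, 0.0108]
tool_rot: [0.997, -0.072, 0.0, 0.0]
ft_force: [-2.6, 0.7, 9.9]
grip_width: 0.046
grip_force: 15.0
```

>>> arm_command:
  delta_rot:
    - [0,0,0]
    - [0,0,0]
    - [0,0,0]
    - [0,0,0]
    - [0,0,0]
    - [0,0,0]
    - [0,0,0]
  delta_pos:
    - [0,0,-0.0007]
    - [0,0,-0.001]
    - [0,0,-0.001]
    - [0,0,-0.001]
    - [0,0,-0.001]
    - [0,0,-0.001]
    - [0,0,-0.001]
  gripper: [1,1,-0.1,-0.15,-0.3,-0.6,-0.6]

```text
time: 21.88
position: [0.4845, -0.2779, 0.0102]
tool_rot: [0.997, -0.072, -0.0, -0.0]
ft_force: [-0.5, -0.2, -0.3]
grip_width: 0.0624
grip_force: 0.0
```

>>> arm_command:
  delta_rot:
    - [0,0,0]
    - [0,0,0]
    - [0,0,0]
    - [0,0,0]
    - [0,0,0]
    - [0,0,0]
    - [0,0,0]
    - [0,0,0]
    - [0,0,0]
    - [0,0,0]
    - [0,0,0]
  delta_pos:
    - [0,0,0]
    - [0,0,-0.01]
    - [0,0,-0.025]
    - [0,0,-0.04]
    - [0,0,-0.07]
    - [0,0,-0.1]
    - [0,0,-0.14]
    - [0,0,-0.18]
    - [-0.03,0,-0.22]
    - [-0.05,0,-0.22]
    - [-0.05,0,-0.22]
  gripper: [-0.6,-0.6,-0.6,-0.6,-0.6,-0.6,-0.6,-0.6,-0.6,-0.6,-0.6]

```text
time: 22.8
position: [0.4324, -0.2699, 0.234]
tool_rot: [0.997, -0.072, 0.001, 0.001]
ft_force: [-0.0, 0.4, -1.7]
grip_width: 0.0701
grip_force: 0.0
```

```bash
python3 - <<'E'
from h import *
o=status.get_obs();print(o["time"],o["grip_width"],o["position"])
cv2.imwrite("pics/end.png",np.hstack([cv2.resize(cam(n)["pixels"],(400,300),interpolation=cv2.INTER_AREA) for n in("scene","wrist")]))
c=cam("scene");a=c["pixels"][170:390,90:360]
cv2.imwrite("pics/end.png",cv2.resize(a,(736,600),interpolation=cv2.INTER_CUBIC))
E
```

```text
22.8 0.07010211035968898 [ 0.43237384 -0.26991893  0.23398781]
```

View pics/end.png

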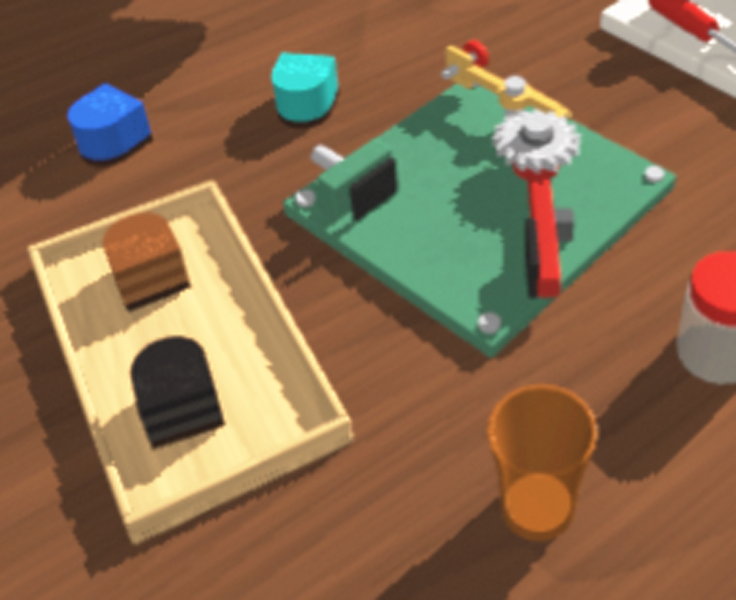

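The brown heel stands upright in the tray's empty half at (148,260). The black heel is at (178,390), the jaw is at its stop, the pawl has been let go, and everything else is in place.

```bash
python3 -c "from rig import robot; print(robot.hand_in())"
```

```text
the job is handed in; nothing more can be done
None
```

The job is handed in: the pawl was lifted with at most about 10 N measured, the jaw swung back to its stop by itself, the pawl was let go, and the heel now stands upright in the empty half of the tray (arm clock 22.8 s of 72 s).

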